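# Refit the ball-bay cover of a labyrinth game

### The job

The red-tabbed wooden cover of the labyrinth game's ball bay is hanging on the little hook stand: lift it off its hook and tuck its lower lip in behind the dark ledge at the foot of the game's sloping opening. Let go so that it stands there hooked but ajar, then push its top edge home with the hand not gripping it, until it has snapped past the two brass rollers and lies flush and fully shut. Leave the crockery, jar and cup on the table where they are.

Things in the scene. Friction and masses are not known exactly. Their poses are not given: they have to be found in the camera images.
- cover: Loose brown wooden cover, 0.16 kg: plate 150 wide (y) x 100 high (z) x 10 thick (x); red tab on top (44 wide, z 100 to 140), dark lip below. Origin: middle of the plate's lower edge on the BACK face (x=0; front face x=10). x points out of the front, z up. It hangs upright on the hook by the upper edge of its window (44 wide, z 60 to 88), front towards the hook's tip.
- tab (a point): Middle of the cover's red tab (cover frame 5, 0, 125 mm), axes as the cover's. The tab is 44 wide (y), 40 high (z 100 to 140) and 10 thick (x); grip it from above, or push it.
- lip (a point): Middle of the lower edge of the cover's dark lip (cover frame 2.5, 0, -14 mm). The lip is 110 wide, 14 high (z -14 to 0) and only 5 thick (x 0 to 5), leaving a shoulder 5 deep (x 5 to 10, z = 0) in front of it.
- stand: Fixed dark steel hook stand; origin at the centre of its underside on the table, z up. Foot 100 x 100 x 12 mm (x -60 to 40), post at x -42 to -30, 145 high; from it a flat bar hook runs along +x (16 wide, 6 thick, upper face at z 145) and ends at x 34 to 40 in an upturned tip 10 high.
- hook (a point): Point on the hook bar's upper face, stand frame 10, 0, 145 mm, close to where the cover hangs (within 6 mm). To clear the tip the cover must rise more than 10 mm, but not over 22 mm or its window catches the bar from below; then it comes off along the stand's +x.
- game: Fixed wooden labyrinth game: maze deck box 175 x 260 mm, 124 high (game frame x -130 to 45), dark knobs on two sides, and at the +x end a sloping ball bay (to x 138). Origin on the table, 120 mm behind the foot of the slope; z up, +x the way the bay faces (away from the robot, give or take 0.3 rad).
- bay: Fixed sloping opening, leaning back 30 degrees. Origin at the foot of the slope, 120 mm along the game's +x, 35 mm above the table; x square out of the slope (outward, 30 degrees up), z up the slope. The cover lies on the face x = 0 (opening 130 wide, top rail z 90 to 108). A fully shut cover has the same origin and axes as this frame; up to 10 mm aside is fine.
- ledge (a point): Middle of the dark ledge's inner top edge, bay frame 6.5, 0, 0 mm. The ledge runs along y, x 6.5 to 14, top at z 0. Behind it an open pocket for the lip: x -14 to 6.5, 16 deep, 130 wide. Hooked, the shoulder rests on the ledge top, lip in the pocket. The cover can be lowered in upright (30 degrees open), then tilts back about the ledge.
- rollers (a point): Midway between two brass rollers (16 diameter, 20 long, y +-50, bay frame x 17, z 105.5 mm) on a common sprung bar; they hang 2.5 mm below the shut cover's top edge. A hooked cover let go tilted back leans on them 13 degrees ajar (let go upright it may stay upright); 5 to 10 N of push on the tab lifts them and they drop in front of the cover, holding it shut.
- mug: Loose blue mug, 80 mm diameter, 92 high; origin at centre of its underside. Bystander.
- jar: Loose amber jar with black lid, 76 mm diameter, 120 high; origin at centre of its underside. Bystander.
- bowl: Loose white bowl, 110 mm diameter, 42 high; origin at centre of its underside. Bystander.
- dicecup: Loose red dice cup, 72 mm diameter, 85 high; origin at centre of its underside. Bystander.
- bin: Fixed white card bin 110 x 150 x 75 mm, cards stand up to 95 mm; origin at centre of its underside. It stands on the other side of the game from the hook stand.
Not all that is in view belongs to the job. Several things have the shape of the cover; the one meant has the colours described above.

How it is judged (in metres and radians):
On the way, in this order (a step that is already met when the one before it is completed fails the run):
1. the cover has been taken off the hook (distance between cover and hook above 0.13 m and contact force between cover and stand below 0.05 N), for 0.1 s.
2. the cover's lip is in the pocket behind the ledge, the cover stands by itself, untouched, and its top is still ajar (z of lip in the frame of bay between -0.0165 and -0.004 m and x of lip in the frame of bay between -0.0145 and 0.0066 m and y of lip in the frame of bay between -0.014 and 0.014 m and angle between the z axis of cover and the z axis of bay, either way round above 0.08 rad and contact force between each of the fingers, the arm and cover below 0.05 N and linear speed of cover below 0.03 m/s), for 0.2 s.
At the end, for the whole second after the job is handed in: Lip in the pocket behind the ledge (lower edge 4 to 16.5 mm below the ledge top, within 14 mm of the middle); cover flush on the slope (angle under 0.03 rad, lower edge within 3 mm of the face and 4 mm of its height, tab within 3.5 mm of its shut place across the face) and at rest (z of lip in the frame of bay between -0.0165 and -0.004 m and x of lip in the frame of bay between -0.0145 and 0.0066 m and y of lip in the frame of bay between -0.014 and 0.014 m and x of cover in the frame of bay between -0.003 and 0.003 m and z of cover in the frame of bay between -0.004 and 0.004 m and x of tab in the frame of bay between 0.0015 and 0.0085 m and angle between the z axis of cover and the z axis of bay, either way round below 0.03 rad and angle between the y axis of cover and the y axis of bay, either way round below 0.03 rad and linear speed of cover below 0.01 m/s); the robot touches nothing.
It fails at once if the mug is moved by more than 30 mm or tipped over (distance of mug from where it was at the start of the episode above 0.03 m or angle between mug's own z axis and vertical above 0.5 rad).
It fails at once if the jar is moved by more than 30 mm or tipped over (distance of jar from where it was at the start of the episode above 0.03 m or angle between jar's own z axis and vertical above 0.5 rad).
It fails at once if the bowl is moved by more than 30 mm or tipped over (distance of bowl from where it was at the start of the episode above 0.03 m or angle between bowl's own z axis and vertical above 0.5 rad).
It fails at once if the dicecup is moved by more than 30 mm or tipped over (distance of dicecup from where it was at the start of the episode above 0.03 m or angle between dicecup's own z axis and vertical above 0.5 rad).
It also fails if it takes over 64 s, if anything falls off the work surface, if the arm or the gripper's body presses on something with over 40 N, if the wrist force passes 120 N, or if a joint passes its speed limit or range.

### The arm

A 6-joint arm with a two-finger parallel gripper is mounted at the origin on the work surface. World frame = base frame: x ahead of the robot, y to its left, z up, the work surface at z = 0. Lengths are in mm, angles in rad, forces in N, time in s.
With the tool pointing down it reaches from about 400 to 925 mm from the base axis. Payload 12.5 kg.
Tool frame: the origin (TCP) lies on the mounting face of the last link; the fingertips stand 190 mm ahead of it and the grasp point (between the pads) lies 171 mm ahead of it; z points along the fingers, y is the line along which they close (so a half turn about z gives the same grasp; the last joint's range is limited). The gripper opens to 95 mm and grips with 3 to 60 N. Pads are 20 mm wide; open, the fingers measure 119 mm over their backs; the gripper's body (75 mm by 180 mm) begins 59 mm behind the grasp point.
Start: joints at [1.122, 0.491, 1.559, -0, 1.092, -0.106], TCP at [210.055, 588.644, 404.761] pointing down, gripper open.
Joint ranges: [-3.1, 3.1], [-0.84, 2.19], [0.05, 2.79], [-1.13, 4.28], [0.06, 2.93], [-2.69, 2.69]. Speed limits (rad/s): [2.22, 2.22, 2.79, 3.14, 3.14, 3.14].

### API

Orientations are given as [roll, pitch, yaw] about the fixed x, y, z axes, in that order (R = Rz(yaw) Ry(pitch) Rx(roll)).
In Python, from cell import env gives the robot as it stands.
- The arm moves only by the tool carry_out, never from a script. Its argument "series" is a list of rows, each a list of 5 numbers: the shift along the tool's x, y, z in m, then the turn about the tool's z in degrees, then the opening, from 0 (shut) to 1 (fully open). A call has 1 to 20 rows; each row is the pose to reach, as a shift and turn from the pose commanded when the call began, along the tool's axes at that moment; what a row does not reach only later rows make up. A row lasts 1/8 s, in which the tool goes at most 62.5 mm and 10.7 degrees, less where a joint would pass 70% of its speed; a pose out of reach is approached as far as the arm can. A call with a gripper value outside its range is refused whole. The fingers move at their own pace and stop on an object; the grip force is fixed at half the most. Time passes only in rows, so rows that repeat a pose let the fingers close. It gives the time, the measured TCP pose, the force, the opening and the grip force at its end, in the units of the state.
- env.state(): the state, without advancing time (a new reading comes with each control period).
- env.read_camera(name): name is "scene" or "side" or "wrist"; returns (picture, depth): 480x640x3 uint8, red, green, blue; 480x640 float32, mm along the optical axis (not along the pixel's ray), 0 where there is no reading.
- env.get_calibration(name): a dict with "intrinsics" (3x3 intrinsics, pixels), "cam_to_world" (4x4, takes a point from camera to world coordinates); the wrist camera has in their place "T_tool_cam" (4x4, takes a point from camera to tool coordinates, whose origin is the TCP and whose axes are the flange's). Camera axes: x right, y up, looking along -z (the intrinsics and any distortion apply to the point x, -y, -z); pixel columns grow to the right and rows downward; lengths in mm; the calibration is good to about 2 mm. The wrist camera is an equidistant fisheye: a pixel r from the principal point sees the ray r / f radians off the axis. A picture is of the moment at which its call begins: read the wrist's pose just before it. get_calibration takes no time and is no camera call.
- env.job_done(): hands the job in; it is judged then, once.
The state is a dict: "t": time; "joints": joint angles; "qvel": joint speeds; "tau": joint torques, N m; "eef_pos": TCP position; "tcp_rot": TCP orientation; "ft_force": force on the tool from outside, world axes, zero at the start; "moment": the same for the moment, N m; "opening": opening from 0.0 (shut) to 1.0 (fully open); "grip_force": force on a finger pad.
Only numpy, scipy, OpenCV 4.12 (cv2) and the standard library are available. Lean on these libraries where they do the work, as an engineer would, in place of code of your own. Each camera call takes 0.05 s, during which the arm holds its last target. There are 200 camera calls.

## Working session

There is one attempt and no reset: what is moved stays moved. The work goes in short steps, Python scripts to look and compute and a tool call to move; the robot and the scene stay as the last step left them, time stands still between calls to the robot, and variables do not carry over. Pictures are saved under pics/ and viewed, at most 10 in all, crops included, and the job is handed in when it is done.

Besides the shell and the picture viewer there is one more tool, called as name(argument=value, ...), one argument or row to a line, values as JSON. carry_out: Moves the arm, as the interface text tells. Its arguments: {"type":"object","properties":{"series":{"type":"array","items":{"type":"array","items":{"type":"number"}}}},"required":["series"]}

```bash
mkdir -p pics; ls
python3 - <<'E'
from cell import env
import cv2,numpy as np
s=env.state();print(s)
for n in ["scene","side"]:
    p,d=env.read_camera(n);cv2.imwrite(f"pics/{n}0.png",p[:,:,::-1]);np.save(f"pics/{n}0_d.npy",d);np.save(f"pics/{n}0_p.npy",p)
    c=env.get_calibration(n);print(n,c);np.savez(f"pics/{n}_cal.npz",K=c["intrinsics"],T=c["cam_to_world"])
print(env.get_calibration("wrist"))
E
```

```text
pics
{'t': 0.0, 'joints': array([ 1.12243725e+00,  4.91576185e-01,  1.55944411e+00,  1.82766740e-05,
        1.09171814e+00, -1.05598131e-01]), 'qvel': array([-0.00101701,  0.00051824,  0.00179438, -0.00033755, -0.00060678,
       -0.00164702]), 'tau': array([-8.21139529e-04, -6.12666464e+01, -2.58198613e+01,  6.92461780e-02,
        4.81465389e-02, -1.82305166e-05]), 'eef_pos': array([210.01892987, 588.62591117, 404.15313854]), 'tcp_rot': array([-3.14045496e+00, -1.36887399e-04,  2.79882319e+00]), 'ft_force': array([-0.65417331,  0.05929674, -0.62372841]), 'moment': array([-0.01383586,  0.00418364,  0.00841587]), 'grip_force': 0.0, 'opening': 0.9999285361561464}
scene {'intrinsics': array([[530.74458391,   0.        , 325.93625374],
       [  0.        , 530.74458391, 231.05927856],
       [  0.        ,   0.        ,   1.        ]]), 'cam_to_world': array([[-7.34253065e-01, -4.88519252e-01,  4.71403624e-01,
         1.03936344e+03],
       [ 6.78867181e-01, -5.31873647e-01,  5.06211195e-01,
         6.51530873e+02],
       [ 3.43325033e-03,  6.91707571e-01,  7.22169543e-01,
       
[... 464 characters left out ...]
],
       [-7.99498764e-03,  7.11561383e-01,  7.02578450e-01,
         1.25896217e+03],
       [ 0.00000000e+00,  0.00000000e+00,  0.00000000e+00,
         1.00000000e+00]])}
{'intrinsics': array([[371.64829954,   0.        , 322.15294586],
       [  0.        , 371.64829954, 240.54166153],
       [  0.        ,   0.        ,   1.        ]]), 'T_tool_cam': array([[ 3.02840757e-04,  9.55743977e-01,  2.94199523e-01,
         8.40282876e+01],
       [ 9.99999779e-01, -4.63671531e-04,  4.76923217e-04,
         1.29631899e+00],
       [ 5.92228435e-04,  2.94199313e-01, -9.55743906e-01,
         2.04208439e+01],
       [ 0.00000000e+00,  0.00000000e+00,  0.00000000e+00,
         1.00000000e+00]])}
```

View pics/scene0.png

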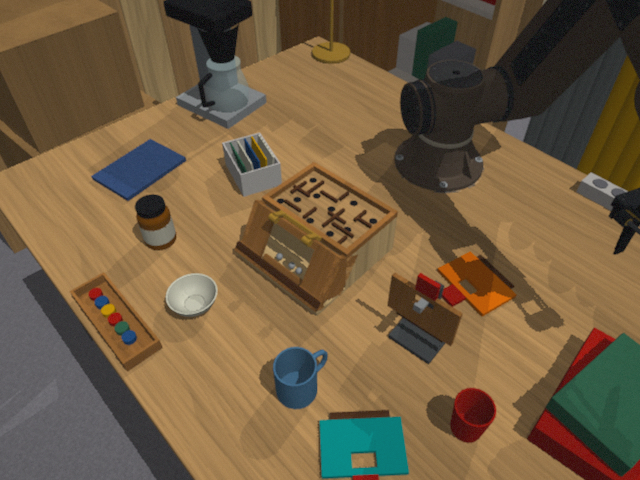

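View pics/side0.png

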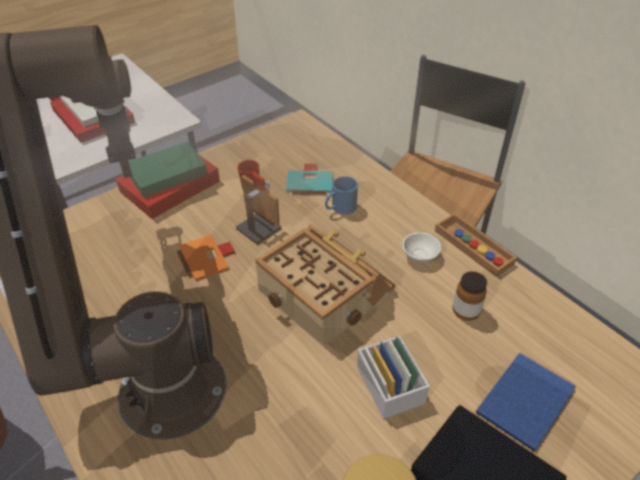

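The scene view shows the cover at about (425,305), with its red tab at (430,288), hanging on the stand whose foot is at (415,340). The bay opening is at about (290,255) and its rollers at (275,215)–(310,232). The side view shows the stand at (258,225) and the game at (320,280). Next I'll enlarge both areas and compute the point cloud.

```bash
cat > h.py <<'E'
import numpy as np,cv2
from scipy.spatial.transform import Rotation as R
def load(n,k=0):
    c=np.load(f"pics/{n}_cal.npz");return np.load(f"pics/{n}{k}_p.npy"),np.load(f"pics/{n}{k}_d.npy"),c["K"],c["T"]
def cloud(d,K,T):
    v,u=np.mgrid[:d.shape[0],:d.shape[1]]
    P=np.stack([(u-K[0,2])/K[0,0]*d,-(v-K[1,2])/K[1,1]*d,-d],-1)
    return P@T[:3,:3].T+T[:3,3]
E
python3 - <<'E'
from h import *
p,d,K,T=load("scene");W=cloud(d,K,T)
def show(u,v):
    w=W[v-1:v+2,u-1:u+2].reshape(-1,3);print((u,v),np.round(np.median(w,0),1))
for q in [(430,288),(400,295),(445,320),(440,310),(400,302),(415,342),(405,338),(320,205),(390,213),(315,168),(270,200),(275,215),(310,233),(260,225),(335,280),(240,250),(320,300),(550,440),(200,300),(295,355)]:show(*q)
a=p[250:370,350:510];b=p[180:310,230:370]
a=cv2.resize(a,(640,480),interpolation=3)[:,:,::-1];b=cv2.resize(b,(517,480),interpolation=3)[:,:,::-1]
cv2.imwrite("pics/c1.png",cv2.resize(np.hstack([a,b]),(800,332),interpolation=cv2.INTER_AREA))
E
```

```text
(430, 288) [495.8 346.5 184.8]
(400, 295) [503.3 289.5 116.8]
(445, 320) [490.2 389.  124.1]
(440, 310) [492.4 375.4 144.6]
(400, 302) [503.3 292.7  95.8]
(415, 342) [503.7 345.8  11.5]
(405, 338) [512.3 325.5  12.4]
(320, 205) [441.6 -10.3 109.5]
(390, 213) [352.7 126.  124.1]
(315, 168) [ 370.2 -108.   120.9]
(270, 200) [526.  -90.2 125. ]
(275, 215) [560.5 -25.9 145.1]
(310, 233) [530.9  54.9 131.2]
(260, 225) [574.1 -68.6  91.2]
(335, 280) [545.1 148.9  67.5]
(240, 250) [626.2 -84.5  31. ]
(320, 300) [588.2 149.8  37. ]
(550, 440) [502.4 642.2  47.5]
(200, 300) [766.3 -45.8   5.7]
(295, 355) [723.9 228.6  67.3]
```

View pics/c1.png

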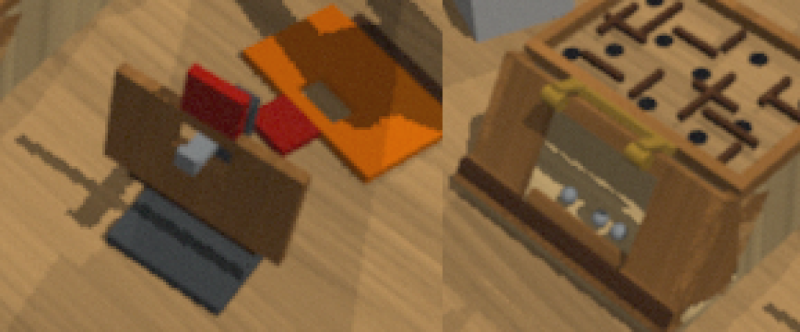

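The left crop shows the tip through the window, with the front facing the camera and the post behind the tab. The right crop shows the opening, with the brass rollers on their bar at the top and the dark ledge at the foot. Now I'll fit planes.

Run:
```python
from h import *
p,d,K,T=load("scene");W=cloud(d,K,T)
def fit(P,it=300,tol=2.5):
    rng=np.random.default_rng(0);best=None
    for _ in range(it):
        a,b,c=P[rng.choice(len(P),3,False)];n=np.cross(b-a,c-a);l=np.linalg.norm(n)
        if l<1:continue
        m=abs((P-a)@(n/l))<tol
        if best is None or m.sum()>best.sum():best=m
    Q=P[best];c=Q.mean(0);n=np.linalg.svd(Q-c,full_matrices=0)[2][2]
    return n,c,best,np.std((Q-c)@n)
def reg(c0,c1,r0,r1,z0,z1):
    P=W[r0:r1,c0:c1].reshape(-1,3);C=p[r0:r1,c0:c1].reshape(-1,3);m=(P[:,2]>z0)&(P[:,2]<z1);return P[m],C[m].astype(int)
P,C=reg(380,465,270,345,60,220)
m=(abs(P[:,0]-497)<25)&(P[:,1]>255)&(P[:,1]<425);P,C=P[m],C[m]
n,c,b,s=fit(P); n*=np.sign(n[0]);print("cover n",n,c,s,b.sum(), "yaw",np.arctan2(n[1],n[0]))
yaw=np.arctan2(n[1],n[0]);ey=np.array([-np.sin(yaw),np.cos(yaw),0])
Q,Cq=P[b],C[b];y=Q@ey;red=(Cq[:,0]>2*Cq[:,1]+20)
wood=~red
print("wood y",np.percentile(y[wood],[0,.5,99.5,100]),"z",np.percentile(Q[wood,2],[0,.5,99.5,100]))
print("red y",np.percentile(y[red],[0,1,99,100]),"z",np.percentile(Q[red,2],[0,1,99,100]),red.sum(), "x",np.median(Q[red]@n))
print("plane x at", c@n)
# foot
P,C=reg(380,450,315,365,8,16);m=(P[:,0]>440)&(P[:,0]<560)&(C.sum(1)<300);P=P[m];
r=cv2.minAreaRect(P[:,:2].astype(np.float32));print("foot",r,len(P), "x'",np.percentile(P[:,:2]@n[:2],[0,1,99,100]),"y'",np.percentile(P[:,:2]@ey[:2],[0,1,99,100]))
# deck top
P,C=reg(255,400,160,290,110,130);m=(P[:,0]>300)&(P[:,0]<600)
r=cv2.minAreaRect(P[m][:,:2].astype(np.float32));print("deck",r,m.sum())
# bay slope
P,C=reg(235,350,190,300,38,122)
m=(P[:,0]>500)&(P[:,0]<640)&(P[:,1]>-110)&(P[:,1]<175);P=P[m]
n,c,b,s=fit(P,600,2);n*=np.sign(n[2]);Q=P[b];g=np.arctan2(n[1],n[0]);ey=np.array([-np.sin(g),np.cos(g),0])
print("bay n",n,"tilt",np.degrees(np.arcsin(n[2])),"yaw",g,c,s,b.sum(),"y",np.percentile(Q@ey,[0,.5,50,99.5,100]),"z",np.percentile(Q[:,2],[0,1,99,100]))
# ledge/brass colours
P,C=reg(250,330,200,250,100,170);hsv=cv2.cvtColor(C.astype(np.uint8)[None],cv2.COLOR_RGB2HSV)[0]
m=(hsv[:,0]>20)&(hsv[:,0]<32)&(hsv[:,1]>150);print("brass",m.sum(),"y",np.percentile(P[m]@ey,[0,2,50,98,100]),"z",np.percentile(P[m][:,2],[2,50,98]))
np.savez("bay.npz",n=n,c=c,g=g)
# foot of the slope line: where slope plane z=35
x=(c@n-35*n[2])/np.hypot(*n[:2]);print("along-g dist of foot line",x)
```

```text
cover n [9.91519205e-01 1.29958590e-01 6.57219997e-04] [496.67751312 341.05947718 120.14863485] 1.0220558550717938 2355 yaw 0.13032724339534743
wood y [195.66136333 196.52941228 345.65232459 346.22868428] z [ 60.04961814  60.7930936  178.08108367 198.70936635]
red y [251.20946943 251.69485463 292.88041465 293.05434583] z [159.03937987 159.98246715 199.68182966 200.5326252 ] 287 x 536.8824157024486
plane x at 536.8678654737176
foot ((497.8619384765625, 341.3324279785156), (60.57284164428711, 100.1471939086914), 7.03484582901001) 1113 x' [508.07732261 512.16961839 567.19814652 568.61511738] y' [223.49699906 225.42904412 322.95753121 323.80959841]
deck ((449.1585693359375, 78.48927307128906), (217.77882385253906, 397.41351318359375), 5.177574157714844) 5238
bay n [0.86036012 0.07268383 0.50447748] tilt 30.296672756894385 yaw 0.08428058440380701 [569.31822485  35.67339735  83.31542759] 1.018162270303867 1595 y [-156.79662925 -154.42085598   42.85878457  104.4875527   106.090871  ] z [ 38.00321367  38.91640752 121.36983879 121.99403967]
brass 102 y [-85.70875239 -83.18498028 -32.17754581  34.05290432  35.95463987] z [127.06309681 135.80772412 147.52437178]
along-g dist of foot line 598.5299353033488
```

```bash
cat >> h.py <<'E'
def goto(s,pos,yaw=None):
    """shift (tool axes, m) and turn about tool z (deg) from measured state s to TCP pos (mm), tool yaw (rad)"""
    M=R.from_euler("xyz",s["tcp_rot"]);d=M.inv().apply(np.array(pos)-s["eef_pos"])/1000
    t=0 if yaw is None else -np.degrees((yaw-s["tcp_rot"][2]+np.pi)%(2*np.pi)-np.pi)
    print("shift",np.round(d,4),"turn",round(t,2))
E
python3 - <<'E'
from h import *
from cell import env
s=env.state();print(s["eef_pos"],s["tcp_rot"])
goto(s,[492.1,338.6,430],.1303+np.pi/2)
p,d,K,T=load("scene");W=cloud(d,K,T)
g=.0843;O=np.array([598.5,25.3,35]);h=np.array([np.cos(g),np.sin(g),0]);bx=h*np.cos(np.pi/6)+[0,0,.5];bz=-h*.5+[0,0,np.cos(np.pi/6)];by=np.cross(bz,bx)
B=np.stack([(W-O)@bx,(W-O)@by,(W-O)@bz],-1).reshape(-1,3);C=p.reshape(-1,3)
# profile per z bin over side panels and ledge
for y0,y1 in [(-125,-68),(-40,40),(68,125)]:
  for z in range(-24,150,6):
    m=(B[:,1]>y0)&(B[:,1]<y1)&(B[:,2]>=z)&(B[:,2]<z+6)&(abs(B[:,0])<45)
    if m.sum()>3: print((y0,y1),z,m.sum(),np.round(np.percentile(B[m,0],[5,50,95]),1),C[m].mean(0).astype(int))
E
```

```text
[210.06037248 588.61012207 404.1949429 ] [-3.14054818e+00 -1.00038076e-04  2.79877347e+00]
shift [-0.3497 -0.1407 -0.0257] turn 62.89
(-125, -68) -24 43 [10.9 13.3 15.1] [103  75  44]
(-125, -68) -18 49 [-26.2  13.   15.6] [96 66 37]
(-125, -68) -12 57 [-40.6  12.1  15.6] [82 61 40]
(-125, -68) -6 91 [-42.1  11.2  15.5] [82 59 38]
(-125, -68) 0 87 [-4.4  1.2 13.6] [99 68 38]
(-125, -68) 6 41 [-3.9 -0.9  1.9] [108  74  40]
(-125, -68) 12 49 [-2.6 -0.7  2.8] [109  74  41]
(-125, -68) 18 47 [-3.4 -0.5  2. ] [108  75  40]
(-125, -68) 24 44 [-3.5 -0.6  2.4] [109  75  40]
(-125, -68) 30 47 [-2.6 -0.4  2.1] [109  75  39]
(-125, -68) 36 51 [-3.2 -0.3  1.3] [108  74  40]
(-125, -68) 42 45 [-2.5 -0.6  2.4] [107  74  40]
(-125, -68) 48 47 [-3.6 -0.6  2.1] [107  73  39]
(-125, -68) 54 48 [-4.5 -1.   2.5] [105  72  38]
(-125, -68) 60 44 [-2.9  0.   2.6] [99 69 37]
(-125, -68) 66 52 [-3.8 -0.3  2.6] [97 67 37]
(-125, -68) 72 52 [-2.8 -0.6  2.5] [99 68 36]
(-125, -68) 78 48 [-3.5 -0.7  2.4] [100  69  37]
(-125, -68) 84 46 [-3.4 -0.5  1.7] [103  71  37]
(-125, -68) 90 39 [-3.1 -0.1  2.1] [106  73  3
[... 1490 characters left out ...]
1  2.6] [107  73  39]
(68, 125) 48 62 [-2.8  0.   2.8] [105  73  39]
(68, 125) 54 61 [-2.4 -0.3  2.9] [106  73  39]
(68, 125) 60 60 [-3.  -0.4  2.1] [105  72  39]
(68, 125) 66 59 [-2.9 -0.9  1.7] [105  72  38]
(68, 125) 72 59 [-3.7 -0.3  3.2] [105  72  38]
(68, 125) 78 66 [-2.6 -0.5  2. ] [104  71  38]
(68, 125) 84 60 [-3.3 -0.3  1.9] [105  72  38]
(68, 125) 90 59 [-3.6 -0.3  2.4] [106  73  39]
(68, 125) 96 88 [-31.2  -1.4   2.5] [107  74  40]
(68, 125) 102 115 [-28.3  -3.4   1.3] [101  70  39]
(68, 125) 108 95 [-24.8 -21.    1.2] [96 66 36]
(68, 125) 114 101 [-33.7 -25.2 -20.3] [133  91  47]
(68, 125) 120 35 [-43.5 -30.5 -25.8] [143  97  50]
(68, 125) 126 8 [-44.7 -42.2 -39.6] [150 103  54]
```

carry_out(
  series=[
    [-0.35,-0.141,-0.026,63,1],
    [-0.35,-0.141,-0.026,63,1],
    [-0.35,-0.141,-0.026,63,1],
    [-0.35,-0.141,-0.026,63,1],
    [-0.35,-0.141,-0.026,63,1],
    [-0.35,-0.141,-0.026,63,1],
    [-0.35,-0.141,-0.026,63,1],
    [-0.35,-0.141,-0.026,63,1],
    [-0.35,-0.141,-0.026,63,1],
    [-0.35,-0.141,-0.026,63,1],
  ],
)

```text
t: 1.35
eef_pos: [491.4, 339.1, 430.8]
tcp_rot: [-3.141, -0.0, 1.701]
ft_force: [-0.6, 0.4, 0.7]
opening: 1.0
grip_force: 0.0
```

Run:
```python
from h import *
from cell import env
s=env.state();print(s["eef_pos"],s["tcp_rot"],s["joints"])
goto(s,[492.1,338.6,354],.1303+np.pi/2)
p,d=env.read_camera("wrist");cv2.imwrite("pics/w1.png",p[:,:,::-1])
c=env.get_calibration("wrist")
# project predicted tab corners (top, z=200.3) with fisheye model
K=c["intrinsics"];M=R.from_euler("xyz",s["tcp_rot"]).as_matrix();T=np.eye(4);T[:3,:3]=M;T[:3,3]=s["eef_pos"];T=T@c["T_tool_cam"]
y=.1303
for a,b in [(-5,-22),(5,-22),(-5,22),(5,22)]:
    X=531.9+a;Y=271.8+b;w=np.array([X*np.cos(y)-Y*np.sin(y),X*np.sin(y)+Y*np.cos(y),200.3])
    q=T[:3,:3].T@(w-T[:3,3]);x=np.array([q[0],-q[1],-q[2]]);th=np.arctan2(np.hypot(x[0],x[1]),x[2]);f=x[:2]/np.hypot(x[0],x[1])*th*K[0,0]
    print((a,b),np.round(f+K[:2,2],1))
```

```text
[491.43175039 339.13111042 430.75573106] [-3.14149017e+00 -7.82701010e-05  1.70137343e+00] [4.93433292e-01 4.26316339e-01 1.59697737e+00 1.21805156e-04
 1.11836698e+00 3.62802938e-01]
shift [-0.0006  0.0006  0.0768] turn 0.02
(-5, -22) [314.9 305.2]
(5, -22) [330.7 305.2]
(-5, 22) [314.4 238.6]
(5, 22) [331.3 238.6]
```

View pics/w1.png

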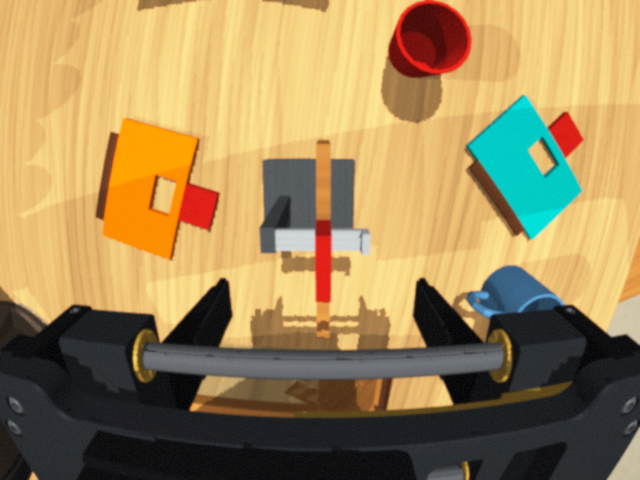

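The wrist view shows the red tab edge-on at u 315–331, v 220–301, midway between the fingers at about u 230 and 415. That agrees with the prediction, so I'll descend and grip.

carry_out(
  series=[
    [-0.001,0.001,0.04,0,1],
    [-0.001,0.001,0.065,0,1],
    [-0.001,0.001,0.077,0,1],
    [-0.001,0.001,0.077,0,1],
    [-0.001,0.001,0.077,0,0.3],
    [-0.001,0.001,0.077,0,0.3],
    [-0.001,0.001,0.077,0,0.3],
    [-0.001,0.001,0.077,0,0],
    [-0.001,0.001,0.077,0,0],
    [-0.001,0.001,0.077,0,0],
    [-0.001,0.001,0.077,0,0],
    [-0.001,0.001,0.077,0,0],
  ],
)

```text
t: 2.9
eef_pos: [493.4, 337.3, 353.7]
tcp_rot: [-3.142, -0.0, 1.699]
ft_force: [0.4, -0.1, -0.2]
opening: 0.215
grip_force: 0.0
```

carry_out(
  series=[
    [0,0,0,0,0],
    [0,0,0,0,0],
    [0,0,0,0,0],
    [0,0,0,0,0],
    [0,0,0,0,0],
    [0,0,-0.006,0,0],
    [0,0,-0.012,0,0],
    [0,0,-0.016,0,0],
    [0,0,-0.016,0,0],
  ],
)

```text
t: 4.03
eef_pos: [493.4, 337.3, 370.2]
tcp_rot: [3.141, -0.0, 1.699]
ft_force: [0.0, 0.1, -2.4]
opening: 0.104
grip_force: 30.0
```

```bash
cat >> h.py <<'E'
def cover(env,s,tag):
    """measure the gripped cover in the scene camera: keep points near the plane expected below the pads"""
    p,d=env.read_camera("scene");np.save(f"pics/scene{tag}_p.npy",p);np.save(f"pics/scene{tag}_d.npy",d);cv2.imwrite(f"pics/scene{tag}.png",p[:,:,::-1])
    c=np.load("pics/scene_cal.npz");W=cloud(d,c["K"],c["T"]).reshape(-1,3);C=p.reshape(-1,3).astype(int)
    a=s["tcp_rot"][2]-np.pi/2;e=np.array([[np.cos(a),np.sin(a),0],[-np.sin(a),np.cos(a),0],[0,0,1]])
    G=s["eef_pos"]-[0,0,171];L=(W-G)@e.T
    m=(abs(L[:,0]-5)<12)&(abs(L[:,1])<85)&(L[:,2]>-135)&(L[:,2]<-27);Q=W[m];L=L[m];C=C[m]
    for _ in range(3):
        ce=Q.mean(0);n=np.linalg.svd(Q-ce,full_matrices=0)[2][2];k=abs((Q-ce)@n)<3;Q,L,C=Q[k],L[k],C[k]
    n*=np.sign(n[0]);red=C[:,0]>2*C[:,1]+20
    print("cover n",np.round(n,4),"yaw",round(np.arctan2(n[1],n[0]),4),"tool yaw-90",round(a,4),"N",len(Q))
    print("front face rel grasp x",np.round(np.median(L[:,0]),2),"y",np.round(np.percentile(L[:,1],[.2,1,99,99.8]),1),"z",np.round(np.percentile(L[:,2],[.2,1,99,99.8]),1))
E
python3 - <<'E'
from h import *
from cell import env
s=env.state();print(s["eef_pos"],s["tcp_rot"],s["opening"],s["grip_force"],s["ft_force"]);cover(env,s,1)
E
```

```text
[493.41980644 337.33275831 370.16569429] [ 3.14087660e+00 -3.30125837e-04  1.69918994e+00] 0.10375111931018384 29.999573528766632 [ 0.03757845  0.13011192 -2.40794448]
cover n [ 9.916e-01  1.296e-01 -3.000e-04] yaw 0.13 tool yaw-90 0.1284 N 1829
front face rel grasp x 5.2 y [-74.5 -72.8  75.1  75.5] z [-126.8 -125.8  -28.7  -27.2]
```

carry_out(
  series=[
    [0,0.012,0,0,0],
    [0,0.032,0,0,0],
    [0,0.052,0,0,0],
    [0,0.065,0,0,0],
    [0,0.068,0,0,0],
    [0,0.068,0,0,0],
    [0,0.068,-0.03,0,0],
    [0,0.068,-0.08,0,0],
    [0,0.068,-0.12,0,0],
    [0,0.068,-0.12,0,0],
  ],
)

```text
t: 5.32
eef_pos: [560.0, 346.0, 493.2]
tcp_rot: [3.136, -0.002, 1.7]
ft_force: [-1.2, -0.3, -2.9]
opening: 0.107
grip_force: 30.0
```

Run:
```python
from h import *
from cell import env
s=env.state();print(s["eef_pos"],s["tcp_rot"],s["opening"],s["grip_force"],s["ft_force"])
g=.0843;h=np.array([np.cos(g),np.sin(g),0]);y=np.array([-np.sin(g),np.cos(g),0])
A=598*h-25.2*y+[0,0,35]   # bay origin
print("bay origin",A)
goto(s,A+h*(-2.5+5)+[0,0,4.5+126+60+171],g+np.pi/2)
```

```text
[560.0402763  346.02985779 493.24520512] [ 3.13609568e+00 -2.00149250e-03  1.69968305e+00] 0.10672881100242267 29.999635219573975 [-1.20455043 -0.26960935 -2.91604996]
bay origin [597.99826231  25.24120195  35.        ]
shift [-0.3233 -0.0016  0.0961] turn 2.55
```

carry_out(
  series=[
    [-0.05,0,0,1,0],
    [-0.11,-0.001,0,2,0],
    [-0.17,-0.001,0,2.6,0],
    [-0.23,-0.002,0,2.6,0],
    [-0.29,-0.002,0,2.6,0],
    [-0.323,-0.002,0,2.6,0],
    [-0.323,-0.002,0,2.6,0],
    [-0.323,-0.002,0.04,2.6,0],
    [-0.323,-0.002,0.08,2.6,0],
    [-0.323,-0.002,0.096,2.6,0],
    [-0.323,-0.002,0.096,2.6,0],
    [-0.323,-0.002,0.096,2.6,0],
  ],
)

```text
t: 6.82
eef_pos: [600.5, 25.8, 395.1]
tcp_rot: [3.14, 0.0, 1.654]
ft_force: [-0.0, 0.2, -1.9]
opening: 0.103
grip_force: 30.0
```

Run:
```python
from h import *
from cell import env
s=env.state();print(s["eef_pos"],s["tcp_rot"],s["opening"],s["ft_force"]);cover(env,s,2)
g=.0843;h=np.array([np.cos(g),np.sin(g),0]);y=np.array([-np.sin(g),np.cos(g),0])
A=598*h-25.2*y+[0,0,35]
D=s["eef_pos"]-[0,0,171]-A;print("grasp in bay-horizontal frame",D@h,D@y,D[2])
p=np.load("pics/scene2_p.npy")[130:310,200:380];cv2.imwrite("pics/c2.png",cv2.resize(p,(600,600),interpolation=3)[:,:,::-1])
```

```text
[600.45702802  25.77347584 395.05036644] [3.13957188e+00 1.45345451e-04 1.65420502e+00] 0.1029197629684811 [-0.02358239  0.16227135 -1.90633718]
cover n [0.9964 0.0843 0.0032] yaw 0.0844 tool yaw-90 0.0834 N 1370
front face rel grasp x 5.5 y [-73.4 -72.1  76.2  77. ] z [-126.6 -125.2  -27.7  -27.1]
grasp in bay-horizontal frame 2.4948518526147385 0.32335516467430414 189.0503664403887
```

View pics/c2.png

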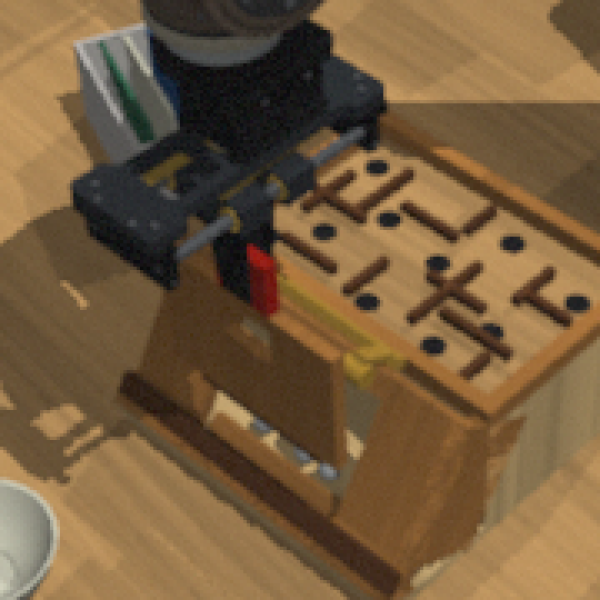

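The crop shows the cover in hand, upright and about 60 mm above the ledge (ledge from (125,385) to (400,585) in the crop), with its yaw matched to the bay. I'll lower it now.

carry_out(
  series=[
    [-0.002,-0.001,0.015,0,0],
    [-0.002,-0.001,0.03,0,0],
    [-0.002,-0.001,0.04,0,0],
    [-0.002,-0.001,0.045,0,0],
    [-0.002,-0.001,0.05,0,0],
    [-0.002,-0.001,0.055,0,0],
    [-0.002,-0.001,0.055,0,0],
  ],
)

```text
t: 7.75
eef_pos: [599.4, 23.4, 338.5]
tcp_rot: [-3.141, -0.0, 1.654]
ft_force: [-0.1, 0.9, -2.9]
opening: 0.103
grip_force: 30.0
```

carry_out(
  series=[
    [0,0,0.001,0,0],
    [0,0,0.002,0,0],
    [0,0,0.0025,0,0],
    [0,0,0.0025,0,0],
  ],
)

```text
t: 8.25
eef_pos: [599.6, 23.4, 336.5]
tcp_rot: [3.141, 0.0, 1.654]
ft_force: [2.0, 0.2, -0.8]
opening: 0.102
grip_force: 30.0
```

Run:
```python
from h import *
from cell import env
s=env.state();print(s["eef_pos"],s["tcp_rot"],s["opening"],s["ft_force"]);cover(env,s,3)
g=.0843;h=np.array([np.cos(g),np.sin(g),0]);y=np.array([-np.sin(g),np.cos(g),0])
A=598*h-25.2*y+[0,0,35]
D=s["eef_pos"]-[0,0,171]-A;print("grasp in bay-horizontal frame",D@h,D@y,D[2])
```

```text
[599.56822233  23.38080483 336.50185171] [3.14050815e+00 8.89241008e-05 1.65388723e+00] 0.10197411588233808 [ 2.03866966  0.1932388  -0.8422588 ]
cover n [0.9957 0.089  0.0245] yaw 0.0892 tool yaw-90 0.0831 N 1130
front face rel grasp x 5.37 y [-76.9 -71.1  76.2  78.4] z [-128.7 -127.1  -28.1  -27.2]
grasp in bay-horizontal frame 1.4077390846896347 -1.9859815251078166 130.50185170606983
```

carry_out(
  series=[
    [0,0,0.001,0,0],
    [0,0,0.001,0,0],
    [0,0,0.001,0,0],
  ],
)

```text
t: 8.68
eef_pos: [599.6, 23.4, 335.8]
tcp_rot: [3.14, 0.0, 1.654]
ft_force: [1.0, 0.7, 6.0]
opening: 0.103
grip_force: 30.0
```

carry_out(
  series=[
    [0,0,0,0,0.2],
    [0,0,0,0,0.25],
    [0,0,0,0,0.3],
    [0,0,0,0,0.3],
    [0,0,-0.01,0,0.3],
    [0,0,-0.02,0,0.3],
    [0,0,-0.02,0,0.3],
  ],
)

```text
t: 9.55
eef_pos: [599.5, 23.4, 356.5]
tcp_rot: [3.139, 0.0, 1.654]
ft_force: [0.9, 1.1, -0.4]
opening: 0.296
grip_force: 0.0
```

Run:
```python
from h import *
from cell import env
s=env.state();print(s["eef_pos"],s["opening"],s["ft_force"]);
p,d=env.read_camera("scene");np.save("pics/scene4_p.npy",p);np.save("pics/scene4_d.npy",d)
cv2.imwrite("pics/c4.png",cv2.resize(p[130:310,200:380],(600,600),interpolation=3)[:,:,::-1])
```

```text
[599.48472919  23.37387984 356.50403396] 0.2961969299516051 [ 0.92341348  1.06568054 -0.39734935]
```

View pics/c4.png

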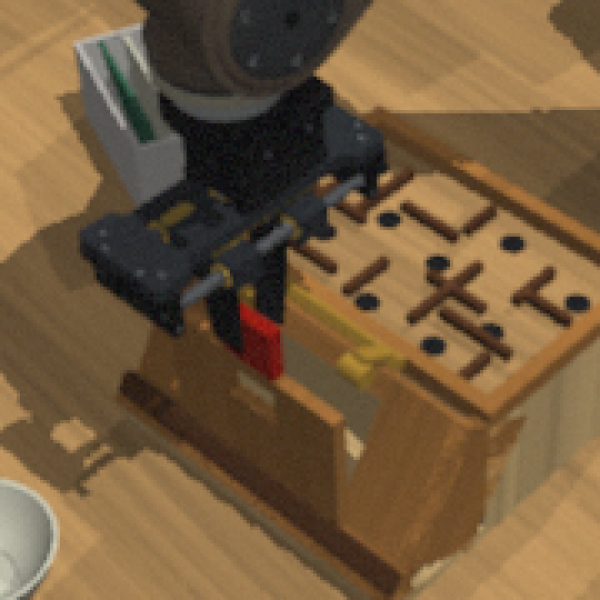

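The cover stands hooked and near upright between the open fingers, with its tab at (262,340) in the crop. I'll tilt it back gently with the front finger.

carry_out(
  series=[
    [0,-0.004,0,0,0.3],
    [0,-0.008,0,0,0.3],
    [0,-0.012,0,0,0.3],
    [0,-0.016,0,0,0.3],
    [0,-0.02,0,0,0.3],
    [0,-0.024,0,0,0.3],
    [0,-0.028,0,0,0.3],
    [0,-0.03,0,0,0.3],
    [0,-0.03,0,0,0.3],
    [0,-0.03,-0.02,0,0.3],
    [0,-0.03,-0.06,0,0.3],
    [0,-0.03,-0.09,0,0.3],
    [0,-0.03,-0.09,0,0],
  ],
)

```text
t: 11.22
eef_pos: [569.6, 20.9, 447.3]
tcp_rot: [3.138, 0.001, 1.654]
ft_force: [0.2, 0.5, -0.0]
opening: 0.24
grip_force: 0.0
```

```bash
cat >> h.py <<'E'
def bayfit(env,tag):
    p,d=env.read_camera("scene");np.save(f"pics/scene{tag}_p.npy",p);np.save(f"pics/scene{tag}_d.npy",d)
    c=np.load("pics/scene_cal.npz");W=cloud(d,c["K"],c["T"])
    g=.0843;h=np.array([np.cos(g),np.sin(g),0]);y=np.array([-np.sin(g),np.cos(g),0]);A=598*h-25.2*y+[0,0,35]
    H=np.stack([(W-A)@h,(W-A)@y,W[...,2]-35],-1).reshape(-1,3);C=p.reshape(-1,3).astype(int)
    bx=H[:,0]*np.cos(np.pi/6)+H[:,2]*.5;bz=-H[:,0]*.5+H[:,2]*np.cos(np.pi/6);B=np.c_[bx,H[:,1],bz]
    for nm,m in [("plate mid",(abs(B[:,1])<60)&(bz>20)&(bz<85)&(bx>4)&(bx<70)),("red",(C[:,0]>2*C[:,1]+20)&(abs(B[:,1])<40)&(bz>80)&(bz<150)&(abs(bx-30)<50))]:
        Q=B[m]
        if len(Q)<8: print(nm,len(Q));continue
        k=np.polyfit(Q[:,2],Q[:,0],1);print(nm,len(Q),"ajar deg",np.degrees(np.arctan(k[0])).round(2),"x at z=0",k[1].round(1),"y",np.percentile(Q[:,1],[1,99]).round(1),"med",np.median(Q,0).round(1),"top z",Q[:,2].max().round(1))
    cv2.imwrite(f"pics/c{tag}.png",cv2.resize(p[130:310,200:380],(600,600),interpolation=3)[:,:,::-1])
E
python3 - <<'E'
from h import *
from cell import env
s=env.state();print(s["eef_pos"],s["opening"],s["ft_force"]);bayfit(env,5)
E
```

```text
[569.56231544  20.9198839  447.27288583] 0.2395550873322176 [ 0.1823416   0.48285454 -0.04971279]
plate mid 986 ajar deg 12.02 x at z=0 10.1 y [-59.6  58.7] med [20.5  0.6 50.6] top z 85.0
red 327 ajar deg 9.84 x at z=0 14.5 y [-22.4  22. ] med [ 36.5   2.3 122.4] top z 140.0
```

View pics/c5.png

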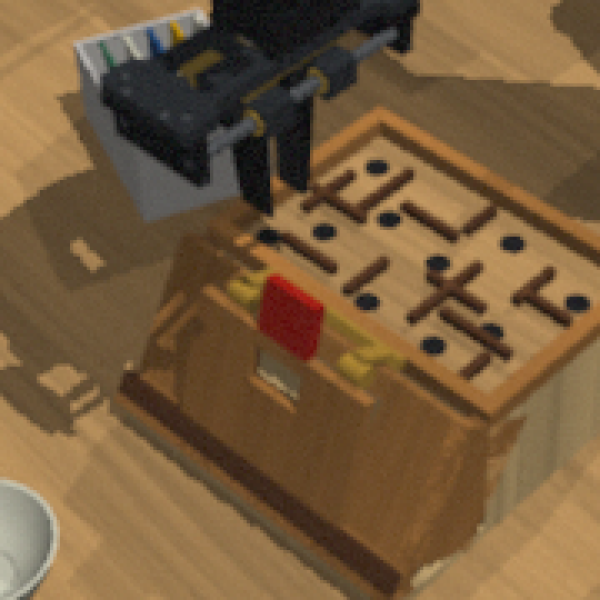

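The cover leans hooked against the rollers, about 12° ajar, with its tab at (292,318) in the crop and the hand clear. Now I'll close the fingers, come round in front and push the tab.

carry_out(
  series=[
    [0,0.034,0,0,0],
    [0,0.036,0,0,0],
    [0,0.036,0.04,0,0],
    [0,0.036,0.08,0,0],
    [0,0.036,0.091,0,0],
    [0,0.036,0.091,0,0],
    [0,0.036,0.091,0,0],
    [0,0.025,0.094,0,0],
    [0,0.015,0.098,0,0],
  ],
)

```text
t: 12.4
eef_pos: [583.5, 22.1, 347.6]
tcp_rot: [3.141, 0.0, 1.654]
ft_force: [-0.3, -0.1, -0.0]
opening: 0.004
grip_force: 0.0
```

carry_out(
  series=[
    [0,-0.005,0.002,0,0],
    [0,-0.01,0.004,0,0],
    [0,-0.015,0.006,0,0],
    [0,-0.02,0.008,0,0],
    [0,-0.024,0.01,0,0],
    [0,-0.026,0.011,0,0],
  ],
)

```text
t: 13.15
eef_pos: [558.3, 20.0, 336.0]
tcp_rot: [-3.141, -0.0, 1.654]
ft_force: [-0.2, 0.3, -0.9]
opening: 0.006
grip_force: 0.1
```

Run:
```python
from h import *
from cell import env
s=env.state();print(s["eef_pos"],s["opening"],s["ft_force"]);bayfit(env,6)
```

```text
[558.29840944  19.96336497 335.99296047] 0.005668693168449765 [-0.22066662  0.27392807 -0.90200416]
plate mid 1075 ajar deg 2.8 x at z=0 10.1 y [-59.1  58.9] med [12.6  1.9 49.9] top z 84.9
red 187 ajar deg -0.35 x at z=0 16.5 y [-19.9  22.1] med [ 16.5  12.8 118.2] top z 141.1
```

carry_out(
  series=[
    [0,-0.003,0.001,0,0],
    [0,-0.006,0.002,0,0],
    [0,-0.008,0.003,0,0],
    [0,-0.008,0.003,0,0],
  ],
)

```text
t: 13.7
eef_pos: [550.8, 19.4, 333.6]
tcp_rot: [3.14, 0.0, 1.654]
ft_force: [3.0, 1.6, 2.8]
opening: 0.0
grip_force: 2.1
```

Run:
```python
from h import *
from cell import env
s=env.state();print(s["eef_pos"],s["opening"],s["ft_force"]);bayfit(env,7)
```

```text
[550.84035608  19.37785428 333.6434293 ] 0.0002613449565356869 [2.96056339 1.55518548 2.78824291]
plate mid 1106 ajar deg -0.36 x at z=0 10.7 y [-59.   59.3] med [10.4  1.5 49.3] top z 85.0
red 194 ajar deg -3.53 x at z=0 15.8 y [-19.7  22.5] med [  9.2  12.6 117.9] top z 141.5
```

The cover is flush. One firm nudge, then I'll back off and raise the hand.

carry_out(
  series=[
    [0,-0.002,0.001,0,0],
    [0,-0.002,0.001,0,0],
    [0,0.01,0,0,0],
    [0,0.04,-0.02,0,0],
    [0,0.07,-0.06,0,0],
    [0,0.07,-0.12,0,0],
    [0,0.07,-0.15,0,0],
    [0,0.07,-0.15,0,0],
    [0,0.07,-0.15,0,0],
  ],
)

```text
t: 14.88
eef_pos: [620.3, 25.1, 481.7]
tcp_rot: [-3.139, -0.0, 1.654]
ft_force: [0.8, -0.3, -0.6]
opening: 0.003
grip_force: 0.0
```

Run:
```python
from h import *
from cell import env
s=env.state();print(s["eef_pos"],s["opening"],s["ft_force"]);bayfit(env,8)
```

```text
[620.31868799  25.08430749 481.74171491] 0.003136134739303942 [ 0.78786246 -0.26589583 -0.5730869 ]
plate mid 1099 ajar deg -1.0 x at z=0 11.5 y [-59.4  58.9] med [10.7  2.2 49.2] top z 85.0
red 341 ajar deg -3.7 x at z=0 16.8 y [-22.   21.9] med [  9.4   1.8 123.4] top z 141.8
```

View pics/c8.png

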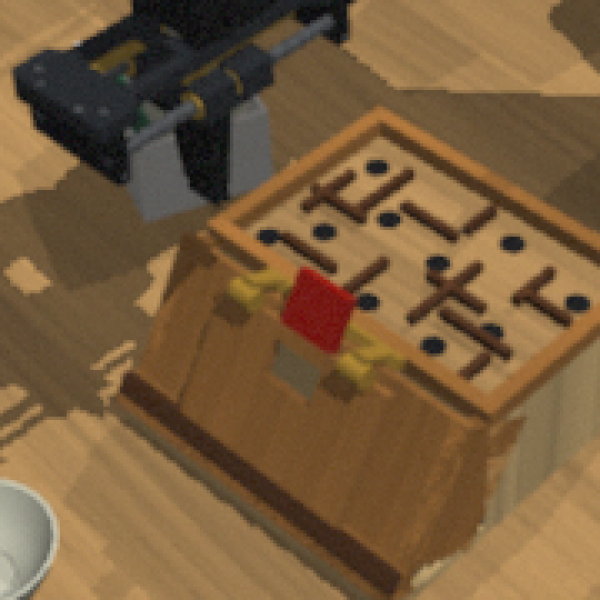

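The rollers at (255,290) and (365,365) now sit in front of the cover, and its plate is flush. I'll average a few frames to check the lower edge, then hand in.

Run:
```python
from h import *
from cell import env
c=np.load("pics/scene_cal.npz");D=np.mean([env.read_camera("scene")[1] for _ in range(6)],0)
W=cloud(D,c["K"],c["T"]);g=.0843;h=np.array([np.cos(g),np.sin(g),0]);y=np.array([-np.sin(g),np.cos(g),0]);A=598*h-25.2*y+[0,0,35]
H=np.stack([(W-A)@h,(W-A)@y,W[...,2]-35],-1).reshape(-1,3)
B=np.c_[H[:,0]*np.cos(np.pi/6)+H[:,2]*.5,H[:,1],-H[:,0]*.5+H[:,2]*np.cos(np.pi/6)]
def f(nm,m):
    Q=B[m];k=np.linalg.lstsq(np.c_[Q[:,1:],np.ones(len(Q))],Q[:,0],rcond=None)[0];print(nm,len(Q),"tilt deg",np.degrees(k[1]).round(2),"yaw",k[0].round(4),"x@z0",k[2].round(2))
b=abs(B[:,1]);z=B[:,2];x=B[:,0]
f("cover",(b<70)&(z>8)&(z<90)&~((b<25)&(z>57))&(abs(x-10)<5))
f("panels",(b>82)&(b<122)&(z>8)&(z<90)&(abs(x)<5))
```

```text
cover 1522 tilt deg -0.69 yaw -0.0002 x@z0 11.27
panels 987 tilt deg 0.07 yaw -0.0006 x@z0 -0.06
```

```bash
python3 -c "
from cell import env
print(env.job_done())"
```

```text
the job is handed in; nothing more can be done
None
```

The cover is off the hook, hooked behind the ledge and pushed shut behind the rollers. Camera checks before hand-in put it flush within 0.8°, and the job is handed in, but no verdict came back.

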